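# Tidy the microscope accessories into their trays

## Task

Put the microscope things away in their trays: the specimen pot in the large round tray, the dropper bottle in the small round one, the slide box in the oblong one and the cover-slip box in the square one. Keep each of them upright all the way, stand it flat on the floor of its tray and let go; any order will do. Leave the eyepiece and the mug where they are.

Things in the scene. Friction and masses are not known exactly. Their poses are not given: they have to be found in the camera images.
- pot: Specimen pot: upright round white plastic jar with a blue screw cap, 50 mm in diameter, 62 mm tall overall. Origin: centre of its underside; z up.
- dropper: Dropper bottle: upright amber glass bottle, body 28 mm in diameter up to 44 mm high, then a black cap 20 mm in diameter (50 to 63 mm high) and a slim black bulb; 78 mm tall overall. Origin: centre of its underside; z up.
- slide_box: Slide box: oblong closed light-wood box, 84 mm (its x) by 34 mm (its y), 34 mm tall, solid, paper label on top. Origin: centre of its underside; z up.
- cover_box: Cover-slip box: square closed white plastic box, 40 by 40 mm, 34 mm tall, paper label on top. Origin: centre of its underside; x and y along its sides, z up.
- tray_pot: Shallow grey plastic tray with a dark floor, fixed to the table; floor 4 mm above the table, rim 8 mm wide and 12 mm high. Origin: centre, on the table under the tray; z up. The large round one, for the pot: recess 66 mm in diameter, 82 mm outside.
- tray_dropper: Shallow grey plastic tray with a dark floor, fixed to the table; floor 4 mm above the table, rim 8 mm wide and 12 mm high. Origin: centre, on the table under the tray; z up. The small round one, for the dropper bottle: recess 44 mm in diameter, 60 mm outside.
- tray_slide: Shallow grey plastic tray with a dark floor, fixed to the table; floor 4 mm above the table, rim 8 mm wide and 12 mm high. Origin: centre, on the table under the tray; z up. The oblong one, for the slide box: recess 100 mm (its x) by 50 mm (its y), 116 by 66 mm outside.
- tray_cover: Shallow grey plastic tray with a dark floor, fixed to the table; floor 4 mm above the table, rim 8 mm wide and 12 mm high. Origin: centre, on the table under the tray; z up. The square one, for the cover-slip box: recess 56 by 56 mm, 72 by 72 mm outside, x and y along its sides.
- eyepiece: Bystander: black microscope eyepiece standing upright, 34 mm in diameter, 50 mm tall. Loose. Origin: centre of its underside. Leave it alone.
- mug: Bystander: white mug, 80 mm across the rim, 90 mm tall, with a handle at its +y. Loose. Origin: centre of its underside. Leave it alone.
There are look-alikes about, which are no part of the job. Of the things that look like the dropper, the middle-sized one is meant.

How it is judged:
At the end, for the whole second after the job is handed in: Each of the four things stands flat on the floor of its own tray, within the recess (centre within 10 mm of the tray's centre for the round ones, 13 mm for the boxes; underside less than 3.5 mm above the tray floor; tilt under 0.12 rad), released and at rest (horizontal distance between pot and tray_pot below 0.01 m and z of pot in the frame of tray_pot between 0.001 and 0.0075 m and angle between each of pot, dropper, slide_box, cover_box's own z axis and vertical below 0.12 rad and linear speed of each of pot, dropper, slide_box, cover_box below 0.01 m/s and angular speed of each of pot, dropper, slide_box, cover_box below 0.1 rad/s and horizontal distance between dropper and tray_dropper below 0.01 m and z of dropper in the frame of tray_dropper between 0.001 and 0.0075 m and horizontal distance between slide_box and tray_slide below 0.013 m and z of slide_box in the frame of tray_slide between 0.001 and 0.0075 m and horizontal distance between cover_box and tray_cover below 0.013 m and z of cover_box in the frame of tray_cover between 0.001 and 0.0075 m); the robot touches nothing.
It fails at once if one of the four things is tipped more than about 30 degrees from upright (angle between any of pot, dropper, slide_box, cover_box's own z axis and vertical above 0.53 rad).
It fails at once if the eyepiece is moved more than 25 mm (distance of eyepiece from where it was at the start of the episode above 0.025 m).
It fails at once if the mug is moved more than 25 mm (distance of mug from where it was at the start of the episode above 0.025 m).
It also fails if it takes over 99 s, if anything falls off the work surface, if the arm or the gripper's body presses on something with over 40 N, if the wrist force passes 120 N, or if a joint passes its speed limit or range.

## Robot

A 7-joint arm with a two-finger parallel gripper is mounted at the origin on the work surface. World frame = base frame: x ahead of the robot, y to its left, z up, the work surface at z = 0. Lengths are in m, angles in rad, forces in N, time in s.
With the tool pointing down it reaches from about 0.4 to 0.925 m from the base axis. Payload 4.1 kg.
Tool frame: the origin (TCP) lies at the very end of the fingers, on their centre line; the grasp point (between the pads) lies 19 mm behind it; z points along the fingers, y is the line along which they close (so a half turn about z gives the same grasp; the last joint's range is limited). The gripper opens to 85 mm and grips with 20 to 120 N. Pads are 22 mm wide; open, the fingers measure 114 mm over their backs; the gripper's body (76 mm by 85 mm) begins 54 mm behind the grasp point. The pads swing forward as they close: fully open they stand 13 mm farther back than shut.
Start: joints at [1.088, 0.398, 0.045, 1.537, -0.019, 1.207, -0.051], TCP at [0.243, -0.603, 0.231] pointing down, gripper open.
Joint ranges: [-2.82, 2.82], [-0.49, 2.23], [-1.37, 1.46], [0, 2.46], [-1.36, 4.5], [0.23, 2], [-2.94, 2.94]. Speed limits (rad/s): [2.57, 2.57, 3.14, 3.14, 3.14, 3.14, 3.14].

## Interface

Orientations are given as [roll, pitch, yaw] about the fixed x, y, z axes, in that order (R = Rz(yaw) Ry(pitch) Rx(roll)).
In Python, from plant import manip gives the robot as it stands. Calls block until the motion is done:
- manip.movep(position, orientation): joint-space move of the TCP to a pose.
- manip.move_linear(position, speed=0.15, rotation=None): straight line of the TCP; rotation=None keeps the orientation; speed is the mean speed in m/s.
- manip.goto_joints(angles): joint-space move.
- manip.command_gripper(opening, strength=None): finger opening in m; strength is the grip in N (None keeps the last); returns when the fingers have stopped.
- manip.sleep(seconds).
- manip.inverse_kinematics(position, orientation): joint angles nearest the present ones, or None.
- manip.sense(): the state.
- manip.capture(name): name is "scene" or "side" or "wrist"; returns a dict with "pixels" (384x512x3 uint8, blue, green, red), "mtx" (3x3 intrinsics, pixels), "origin" and "rotation" of the camera in the world. Camera axes: x right, y down, z forward; pixel columns grow to the right and rows downward; lengths in m; the calibration is good to about 2 mm. A picture is of the moment at which its call begins. There is no depth.
A pose or a line that the arm cannot do raises manip.Unreachable and nothing moves.
- manip.hand_in(): hands the job in; it is judged then, once.
The state is a dict: "clock": time; "joint_pos": joint angles; "dq": joint speeds; "joint_efforts": joint torques, N m; "position": TCP position; "ee_rot": TCP orientation; "ft_force": force on the tool from outside, world axes, zero at the start; "moment": the same for the moment, N m; "width": finger opening in m; "grip_force": force on a finger pad.
Only numpy, scipy, OpenCV 4.12 (cv2) and the standard library are available. Lean on these libraries where they do the work, as an engineer would, in place of code of your own. Each camera call takes 0.05 s, during which the arm holds its last target. There are 200 camera calls.

## Working session

There is one attempt and no reset: what is moved stays moved. The work goes in short steps, each a Python script; the robot and the scene stay as the last script left them, time stands still between calls to the robot, and variables do not carry over. Pictures are saved under pics/ and viewed, at most 14 in all, crops included, and the job is handed in when it is done.

```bash
mkdir -p pics; cat > h.py <<'E'
import numpy as np, cv2, pickle
from plant import manip
def snap(cam,name):
    c=manip.capture(cam); cv2.imwrite(f'pics/{name}.png',c['pixels']); pickle.dump(c,open(f'pics/{name}.pkl','wb')); return c
def crop(name,u0,v0,u1,v1,k,out):
    im=cv2.imread(f'pics/{name}.png')[v0:v1,u0:u1]; cv2.imwrite(f'pics/{out}.png',cv2.resize(im,None,fx=k,fy=k,interpolation=cv2.INTER_CUBIC))
def ray(c,u,v,z):
    R=np.array(c['rotation']);o=np.array(c['origin'])
    if R.shape!=(3,3):
        from scipy.spatial.transform import Rotation; R=Rotation.from_euler('xyz',R).as_matrix()
    d=R@np.linalg.solve(np.array(c['mtx']),[u,v,1]); return o+d*(z-o[2])/d[2]
E
python3 - <<'E'
from h import *
for n in('scene','side','wrist'):
    c=snap(n,n+'0'); print(n,c['origin'],c['rotation'],c['mtx'])
print(manip.sense())
E
```

```text
scene [1.2527533  0.50558904 0.66493735] [-2.18982511  0.01286595  2.21989007] [[425.90576599   0.         257.71313541]
 [  0.         425.90576599 194.26467445]
 [  0.           0.           1.        ]]
side [0.24447389 0.58581393 0.83465061] [-2.43377131 -0.00605956 -2.67592353] [[397.88805389   0.         256.65052669]
 [  0.         397.88805389 192.52586514]
 [  0.           0.           1.        ]]
wrist [ 0.31808177 -0.5727384   0.3724838 ] [ 2.82336128e+00  1.43503221e-03 -1.18735265e+00] [[289.2339094    0.         255.53564946]
 [  0.         289.2339094  189.06806597]
 [  0.           0.           1.        ]]
{'clock': 0.15, 'joint_pos': array([ 1.08797536,  0.39901159,  0.04501088,  1.53752598, -0.0186815 ,
        1.20689415, -0.05070751]), 'dq': array([-0.00162642, -0.00145252, -0.00062688, -0.00399287,  0.00054151,
       -0.00011378, -0.00082722]), 'joint_efforts': array([ 2.33190352e-03, -4.75561237e+01,  1.36700839e+00, -2.54511917e+01,
        1.17810461e-02,  6.51166527e-03,  2.33164400e-05]), 'position': array([ 0.24327489, -0.60227367,  0.23053707]), 'ee_rot': array([-3.14017820e+00,  1.05326657e-04,  3.83959599e-01]), 'ft_force': array([-0.41715527,  1.03056581,  0.29990497]), 'moment': array([-0.03456061, -0.00886022,  0.02565745]), 'grip_force': 0.0, 'width': 0.08542379912146182}
```

View pics/scene0.png

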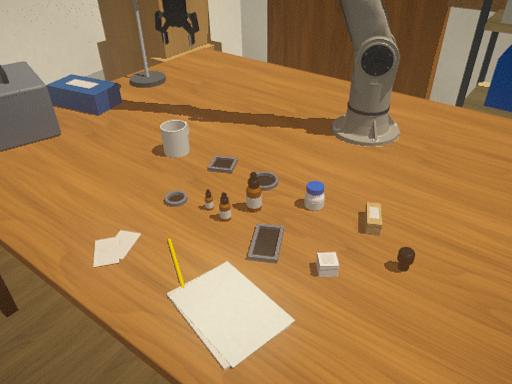

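View pics/side0.png

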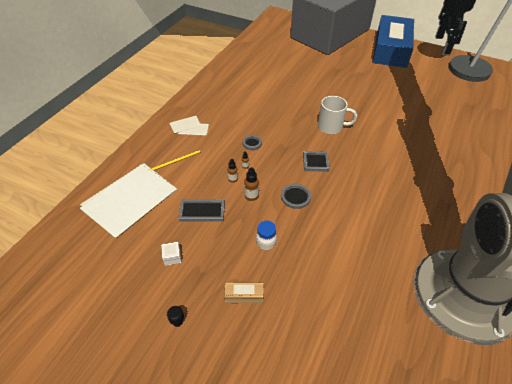

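The scene and side views show all four things, all four trays, the mug and the eyepiece. The middle-sized dropper is at scene (225,208), side (232,171), between a small and a large look-alike. I'll enlarge both views to measure.

```bash
python3 - <<'E'
from h import *
crop('side0',150,90,350,240,4,'sideA'); crop('scene0',150,145,350,295,4,'sceneA'); crop('side0',150,195,310,335,4,'sideB')
E
```

```text
(no output)
```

View pics/sideA.png

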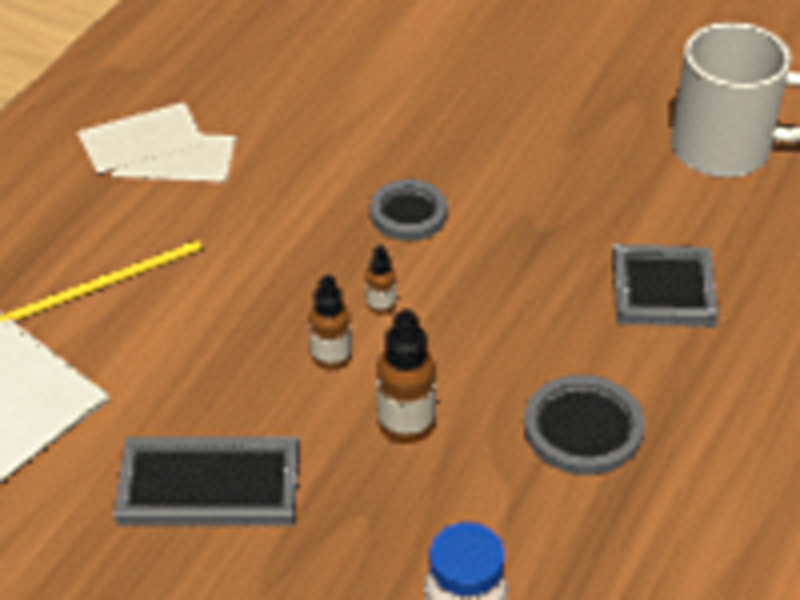

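View pics/sceneA.png

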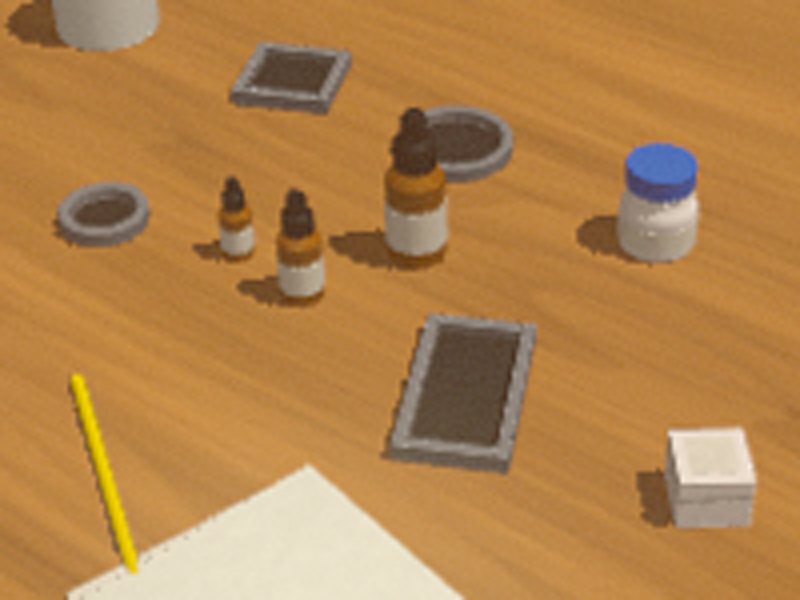

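View pics/sideB.png

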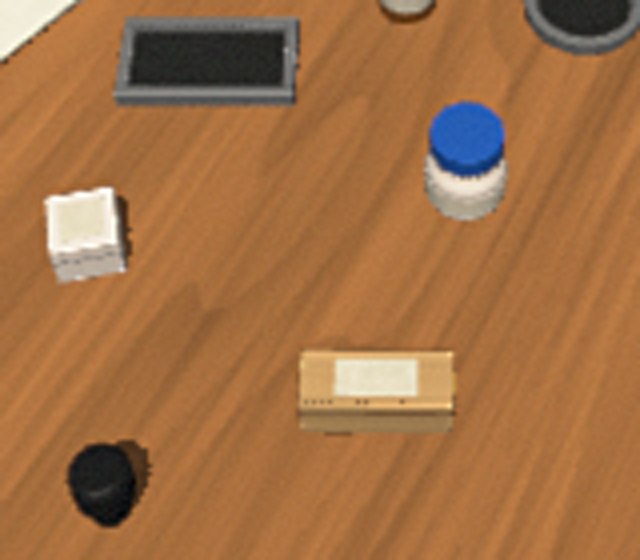

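```bash
cat > m.py <<'E'
from h import *
S=pickle.load(open('pics/side0.pkl','rb'));C=pickle.load(open('pics/scene0.pkl','rb'))
cams={'A':(S,150,90),'B':(S,150,195),'C':(C,150,145)}
def P(k,x,y,z):
    c,a,b=cams[k]; return ray(c,(x+.5)/4-.5+a,(y+.5)/4-.5+b,z)[:2]
def quad(n,k,pts,z):
    q=np.array([P(k,*p,z) for p in pts]); (cx,cy),wh,a=cv2.minAreaRect(q.astype(np.float32)*1000)
    e=np.linalg.norm(np.roll(q,-1,0)-q,axis=1); d=(np.roll(q,-1,0)-q); yaw=np.degrees(np.arctan2(d[:,1],d[:,0]))
    print(n,k,'mean',q.mean(0).round(4),'edges mm',(e*1000).round(0),'yaw',yaw.round(0))
def pt(n,k,x,y,z): print(n,k,P(k,x,y,z).round(4))
quad('tslide','A',[(125,438),(300,438),(296,515),(116,515)],.012)
quad('tslide','C',[(432,315),(537,324),(510,462),(390,452)],.012)
quad('tcover','A',[(614,245),(713,248),(716,318),(620,318)],.012)
quad('tcover','C',[(262,44),(351,52),(328,104),(233,96)],.012)
quad('tpot ext','A',[(526,420),(584,376),(643,420),(584,464)],.012)
quad('tdrop ext','A',[(371,206),(409,180),(447,206),(409,232)],.012)
quad('tdrop ext','C',[(59,211),(104,184),(149,211),(104,238)],.012)
quad('pot cap','B',[(430,136),(467,102),(504,136),(467,168)],.062)
pt('pot cap','C',661,168,.062); pt('pot base front','B',466,219,0); pt('pot base front','C',658,260,0)
quad('cover','B',[(45,198),(112,187),(124,245),(54,257)],.034)
quad('cover','C',[(668,432),(745,430),(754,484),(677,486)],.034)
quad('slide','B',[(300,352),(453,352),(453,409),(300,409)],.034)
pt('drop tip','A',326,280,.077); pt('drop tip','C',295,194,.077)
pt('drop base front','A',331,367,0); pt('drop base front','C',302,303,0)
pt('big base front','A',406,440,0);pt('big base front','C',416,266,0)
pt('small base front','A',381,312,0);pt('small base front','C',238,260,0)
pt('eyep top','B',100,462,.05);pt('mug base','A',725,172,0)
E
python3 m.py
```

```text
tslide A mean [0.6593 0.0693] edges mm [117.  64. 116.  64.] yaw [-153.  117.   27.  -61.]
tslide C mean [0.6621 0.0724] edges mm [ 63. 118.  66. 120.] yaw [ 119.   27.  -60. -154.]
tcover A mean [ 0.4574 -0.2365] edges mm [74. 73. 69. 76.] yaw [-155.  112.   27.  -64.]
tcover C mean [ 0.4613 -0.2341] edges mm [69. 74. 70. 75.] yaw [ 116.   27.  -63. -154.]
tpot ext A mean [ 0.4586 -0.0872] edges mm [58. 55. 57. 53.] yaw [-109.  160.   69.  -19.]
tdrop ext A mean [ 0.6622 -0.224 ] edges mm [42. 42. 41. 41.] yaw [-107.  161.   72.  -18.]
tdrop ext C mean [ 0.6659 -0.221 ] edges mm [39. 47. 38. 46.] yaw [178.  85.  -3. -94.]
pot cap B mean [0.4663 0.0826] edges mm [34. 33. 32. 31.] yaw [-105.  157.   72.  -20.]
pot cap C [0.4729 0.0831]
pot base front B [0.4572 0.0993]
pot base front C [0.4832 0.0918]
cover B mean [0.6485 0.2223] edges mm [40. 42. 40. 42.] yaw [-142.  134.   38.  -47.]
cover C mean [0.6524 0.2233] edges mm [41. 40. 40. 40.] yaw [ 129.   35.  -51. -143.]
slide B mean [0.4472 0.2344] edges mm [85. 34. 83. 34.] yaw [-153.  116.   27.  -60.]
drop tip A [ 0.6452 -0.0687]
drop tip C [ 0.6446 -0.0685]
drop base front A [ 0.6405 -0.0606]
drop base front C [ 0.651  -0.0632]
big base front A [ 0.5627 -0.0251]
big base front C [ 0.5795 -0.0291]
small base front A [ 0.6342 -0.1245]
small base front C [ 0.6421 -0.1251]
eyep top B [0.5492 0.3468]
mug base A [ 0.4631 -0.3852]
```

Both cameras agree to about 3 mm and the edge lengths match the given sizes, so I'll average them and start with the pot.

```bash
cat > pp.py <<'E'
from h import *
H=.2
def ori(x,y,deg,sym):
    az=np.degrees(np.arctan2(y,x))+90
    best=min((deg+k*sym for k in range(-8,9)),key=lambda a:abs(a-az))
    return [np.pi,0,np.radians((best+180)%360-180)]
def st(t):
    s=manip.sense(); print(t,'t%.1f w%.4f g%.1f'%(s['clock'],s['width'],s['grip_force']),np.round(s['position'],4),'F',np.round(s['ft_force'],1))
def pick(x,y,deg,sym,h,w):
    o=ori(x,y,deg,sym); manip.movep([x,y,H],o); manip.command_gripper(w,50)
    manip.move_linear([x,y,h+.03],.2); manip.move_linear([x,y,h],.08); st('down')
    manip.command_gripper(0,50); st('closed'); manip.move_linear([x,y,H],.15); st('lifted'); return o
def place(x,y,o,h,w):
    manip.movep([x,y,H],o); manip.move_linear([x,y,h+.03],.2); st('above')
    manip.move_linear([x,y,h+.005],.05); st('placed'); manip.command_gripper(w,50); manip.sleep(.2)
    manip.move_linear([x,y,H],.15); st('done')
E
python3 - <<'E'
from pp import *
o=pick(.468,.080,109,360,.011,.085)
place(.460,-.086,o,.011,.072)
snap('side','side1');crop('side1',150,90,350,240,4,'side1c')
E
```

```text
down t4.4 w0.0851 g0.0 [0.4676 0.0801 0.0106] F [ 0.3 -0.5  0.6]
closed t4.8 w0.0481 g51.1 [0.4684 0.0801 0.0118] F [-1.2  0.2  6.2]
lifted t6.2 w0.0482 g51.5 [0.4673 0.0798 0.1991] F [ 0.1 -0.3 -0.5]
above t7.9 w0.0482 g51.5 [ 0.4612 -0.0855  0.0419] F [ 0.  -0.8 -0.1]
placed t8.5 w0.0481 g52.0 [ 0.4594 -0.0861  0.0158] F [-2.5 -0.4  4.2]
done t10.5 w0.0718 g0.0 [ 0.4593 -0.0859  0.1991] F [-0.4 -0.  -0.1]
```

View pics/side1c.png

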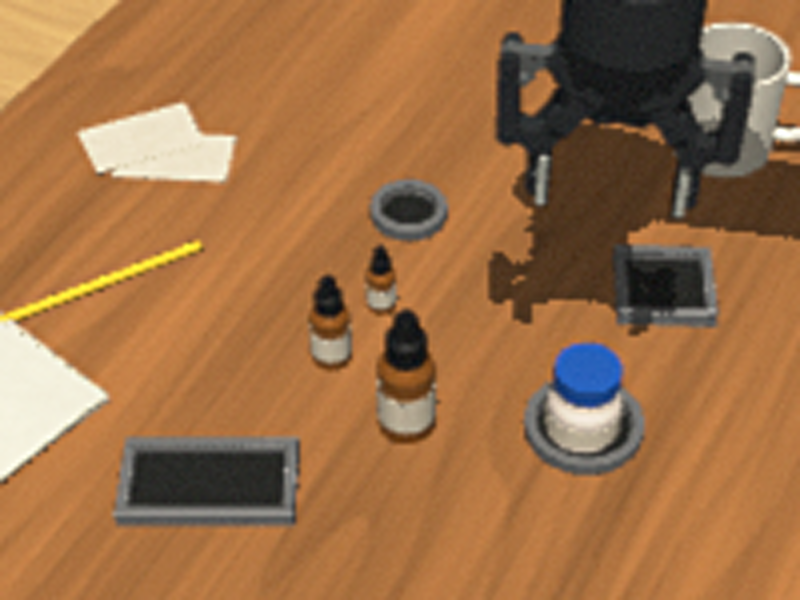

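The pot stands upright, centred in the large round tray, with its base at crop (584,445) and the tray centre at (584,422) on the rim plane. Next are the dropper and the two boxes, with width checks.

```bash
python3 - <<'E'
from pp import *
o=pick(.645,-.071,120,180,.013,.052)
w=manip.sense()['width']
assert .02<w<.032,w
place(.664,-.2225,o,.013,.05)
snap('side','side2');crop('side2',180,90,330,190,5,'side2c')
o=pick(.4485,.2350,27,180,.009,.075)
w=manip.sense()['width']
assert .028<w<.038,w
place(.6607,.0708,ori(.6607,.0708,27,180),.009,.056)
E
```

```text
down t13.1 w0.0520 g0.0 [ 0.6447 -0.0709  0.0124] F [ 0.3 -0.   0.8]
closed t13.4 w0.0266 g49.4 [ 0.6456 -0.0709  0.0136] F [-0.7  1.   2.2]
lifted t14.8 w0.0267 g49.1 [ 0.6443 -0.0711  0.1988] F [-0.4 -0.1 -1.2]
above t16.4 w0.0266 g49.2 [ 0.6653 -0.222   0.0446] F [ 0.5 -0.6 -0.8]
placed t17.1 w0.0265 g49.4 [ 0.6637 -0.2225  0.0177] F [-1.  -1.1  1. ]
done t19.0 w0.0502 g0.0 [ 0.6633 -0.2225  0.1987] F [-0.7 -0.7 -0.3]
down t22.7 w0.0750 g0.0 [0.4482 0.235  0.0086] F [0.3 1.3 0.8]
closed t23.2 w0.0332 g51.1 [0.449  0.2354 0.0095] F [-0.4 -0.5  3.8]
lifted t24.6 w0.0332 g50.6 [0.4479 0.2345 0.1991] F [-0.5 -0.8 -1.3]
above t27.4 w0.0332 g50.5 [0.6618 0.0705 0.0403] F [ 0.5 -0.  -0.9]
placed t28.0 w0.0328 g50.6 [0.6605 0.0709 0.0136] F [-0.7 -0.4 -1.4]
done t29.9 w0.0562 g0.0 [0.66   0.071  0.1988] F [ 0.5  0.8 -0.9]
```

View pics/side2c.png

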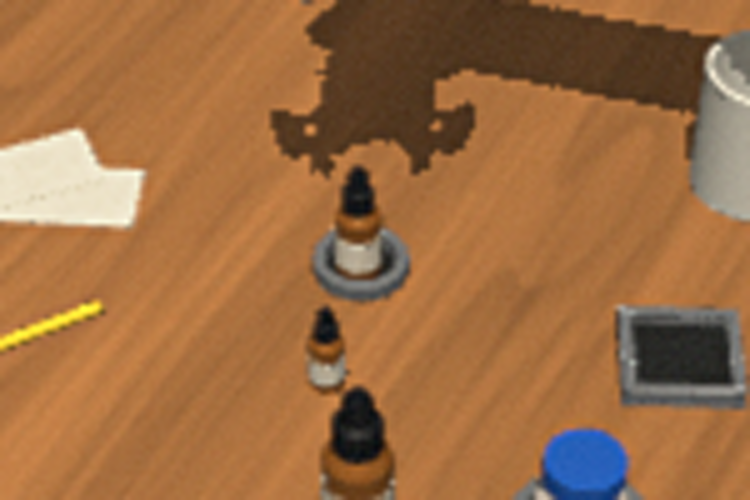

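The dropper stands upright in the small round tray, with its base at crop (357,270) and the tray centre at (361,258). The cover-slip box is next.

```bash
python3 - <<'E'
from pp import *
o=pick(.6505,.2228,38,90,.009,.075)
w=manip.sense()['width']
assert .034<w<.044,w
place(.459,-.235,ori(.459,-.235,26.5,90),.009,.062)
manip.movep([.45,.25,.3],ori(.45,.25,100,180)); st('clear')
snap('side','side3');snap('scene','scene3')
crop('side3',160,105,340,235,4.4,'side3c'); crop('scene3',160,140,340,270,4.4,'scene3c')
E
```

```text
down t33.0 w0.0751 g0.0 [0.6501 0.2226 0.0083] F [-0.6  0.3  0.8]
closed t33.4 w0.0387 g52.3 [0.6512 0.223  0.0097] F [0.2 0.  2.3]
lifted t34.8 w0.0395 g51.9 [0.6498 0.2226 0.1987] F [ 0.4 -0.4 -0.3]
above t37.6 w0.0388 g51.9 [ 0.4599 -0.2355  0.0399] F [-0.2  0.  -1.3]
placed t38.2 w0.0393 g51.9 [ 0.4587 -0.2348  0.0137] F [-0.1 -0.7 -0.8]
done t40.1 w0.0619 g0.0 [ 0.4584 -0.2346  0.1992] F [ 0.3 -0.3 -0.6]
clear t42.0 w0.0620 g0.0 [0.4505 0.2485 0.2998] F [-0.4 -0.1 -0.4]
```

View pics/side3c.png

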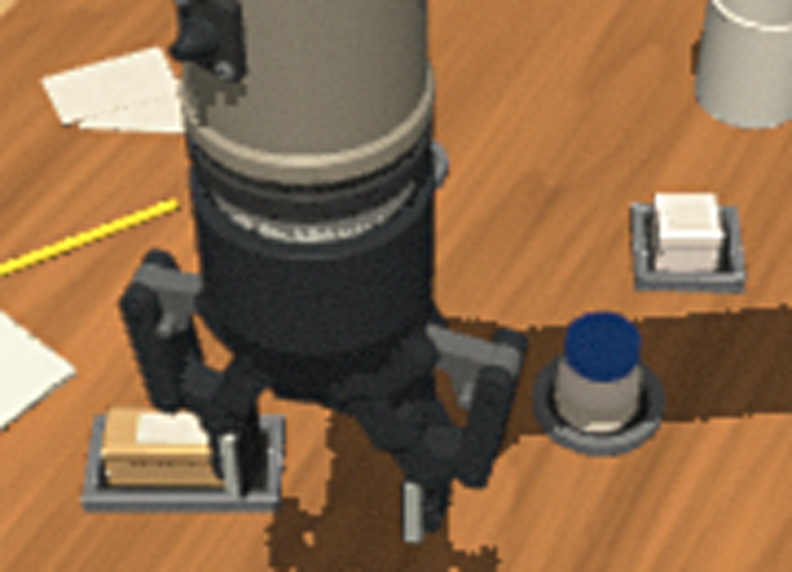

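View pics/scene3c.png

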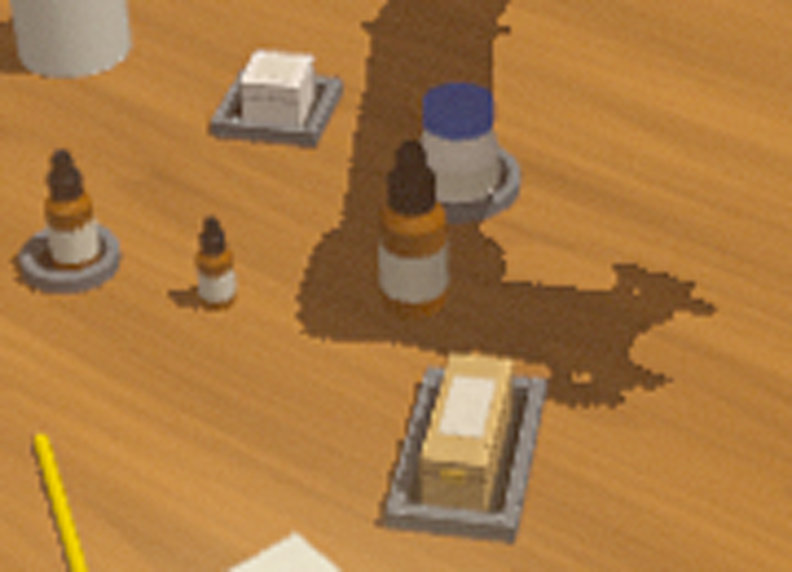

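Both boxes sit inside their recesses, with the slide box at scene crop (465,430) and the cover box at (278,90). The pot and dropper are still upright. I'll check the offsets numerically in each camera before handing in.

```bash
python3 - <<'E'
from h import *
S=pickle.load(open('pics/side3.pkl','rb'));C=pickle.load(open('pics/scene3.pkl','rb'))
def f(n,c,a,b,pts,z,k,tray):
    q=np.array([ray(c,(x+.5)/k-.5+a,(y+.5)/k-.5+b,z)[:2] for x,y in pts]); print(n,'offset mm',((q.mean(0)-tray)*1000).round(1))
k=4.4
f('slide C',C,160,140,[(448,353),(513,360),(487,468),(420,462)],.038,k,[.6621,.0724])
f('cover C',C,160,140,[(257,50),(316,57),(305,98),(242,90)],.038,k,[.4613,-.2341])
f('cover S',S,160,105,[(656,195),(718,195),(722,237),(655,238)],.038,k,[.4574,-.2365])
f('pot S',S,160,105,[(602,345)],.066,k,[.4586,-.0872])
f('drop C',C,160,140,[(62,153)],.081,k,[.6659,-.2210])
f('drop S',S,180,90,[(357,170)],.081,5,[.6622,-.224]) if 0 else f('drop S',pickle.load(open('pics/side2.pkl','rb')),180,90,[(357,170)],.081,5,[.6622,-.224])
E
```

```text
slide C offset mm [ 1.9 -0.7]
cover C offset mm [2.9 5.5]
cover S offset mm [2.8 2.1]
pot S offset mm [-0.4  7.3]
drop C offset mm [-5.   0.1]
drop S offset mm [1.7 1.8]
```

The pot's cap-centre reading is the loosest, so I'll check it from above with the wrist camera.

```bash
python3 - <<'E'
from pp import *
manip.movep([.50,-.12,.30],ori(.5,-.12,80,180)); c=snap('wrist','w4'); st('w')
for n,x,y in(('pot',.460,-.086),('drop',.664,-.2225)):
    R=cv2.Rodrigues(np.zeros(3))[0]
    from scipy.spatial.transform import Rotation
    p=Rotation.from_euler('xyz',c['rotation']).as_matrix().T@(np.array([x,y,.012])-c['origin']); q=c['mtx']@p; print(n,q[:2]/q[2])
im=c['pixels']; cv2.imwrite('pics/w4b.png',cv2.resize(im,(800,600),interpolation=cv2.INTER_CUBIC))
E
```

```text
w t43.5 w0.0623 g0.0 [ 0.5006 -0.1179  0.2998] F [ 0.2  1.  -0.5]
pot [224.40436611 133.42906893]
drop [368.56029056 197.13786298]
```

View pics/w4b.png

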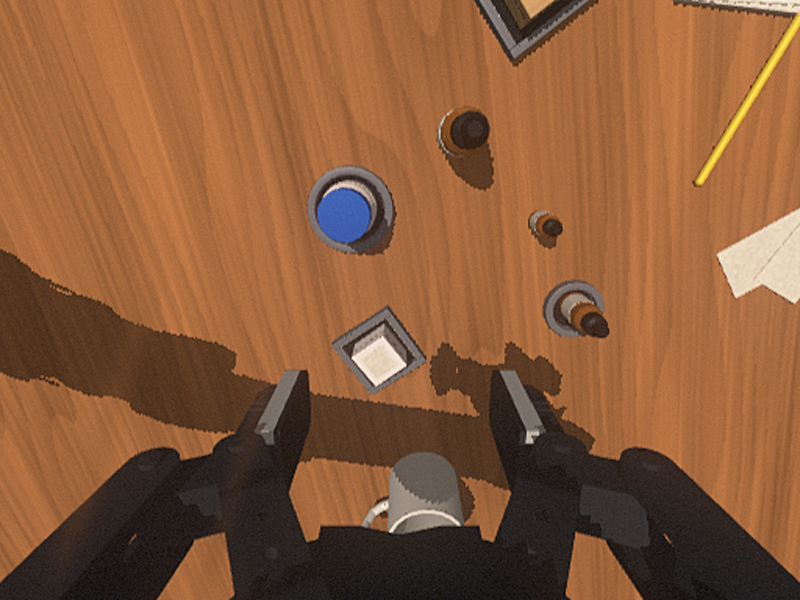

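From above, the pot tray is centred at (352,210) and its cap at (344,216). The dropper tray is centred at (574,308), with the bulb tip at (596,325).

```bash
python3 - <<'E'
from h import *
c=pickle.load(open('pics/w4.pkl','rb')); g=lambda x,y,z: ray(c,(x+.5)*.64-.5,(y+.5)*.64-.5,z)[:2]
for n,a,b in(('pot',(344,216,.066),(352,210,.012)),('drop',(596,325,.080),(574,308,.012)),('cover',(379,353,.038),(379,349,.012))):
    print(n,g(*b).round(4),((g(*a)-g(*b))*1000).round(1))
E
```

```text
pot [ 0.4608 -0.0873] [-0.8  2.3]
drop [ 0.6619 -0.2218] [-5.4 10. ]
cover [ 0.4593 -0.2327] [2.5 7.5]
```

The bulb-tip and cover readings are sensitive to my pixel picks. I'll overlay models of both things, centred in their trays, on the wrist picture.

```bash
python3 - <<'E'
from h import *
from scipy.spatial.transform import Rotation
c=pickle.load(open('pics/w4.pkl','rb')); k=8; u0,v0=205,172
im=cv2.resize(c['pixels'][v0:v0+84,u0:u0+70],None,fx=k,fy=k,interpolation=cv2.INTER_CUBIC)
u1,v1=338,170
im2=cv2.resize(c['pixels'][v1:v1+56,u1:u1+60],None,fx=4.5,fy=4.5)
M=Rotation.from_euler('xyz',c['rotation']).as_matrix().T
def draw(I,k,u0,v0,P,col):
    q=(c['mtx']@(M@(P-c['origin']).T)).T; q=q[:,:2]/q[:,2:]; q=(q-[u0,v0]+.5)*k
    cv2.polylines(I,[q.astype(np.int32)],True,col,1)
t=np.linspace(0,2*np.pi,60)
circ=lambda x,y,r,z:np.c_[x+r*np.cos(t),y+r*np.sin(t),0*t+z]
def sq(x,y,h,z,d=26.5):
    a=np.radians(d+45+90*np.arange(4)); return np.c_[x+h*2**.5*np.cos(a),y+h*2**.5*np.sin(a),0*a+z]
A=cv2.resize(c['pixels'][190:260,205:285],None,fx=5,fy=5,interpolation=cv2.INTER_CUBIC)
B=cv2.resize(c['pixels'][168:238,335:415],None,fx=5,fy=5,interpolation=cv2.INTER_CUBIC)
x,y=.4593,-.2335
for h,z in((.036,.012),(.028,.012)): draw(A,5,205,190,sq(x,y,h,z),(0,255,255))
draw(A,5,205,190,sq(x,y,.02,.038),(0,0,255))
x,y=.6619,-.2218
for r,z in((.03,.012),(.022,.012)): draw(B,5,335,168,circ(x,y,r,z),(0,255,255))
for r,z in((.014,.004),(.014,.048),(.010,.067),(.004,.082)): draw(B,5,335,168,circ(x,y,r,z),(0,0,255))
o=np.hstack([A,B]); cv2.imwrite('pics/ov.png',o)
E
```

```text
(no output)
```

View pics/ov.png

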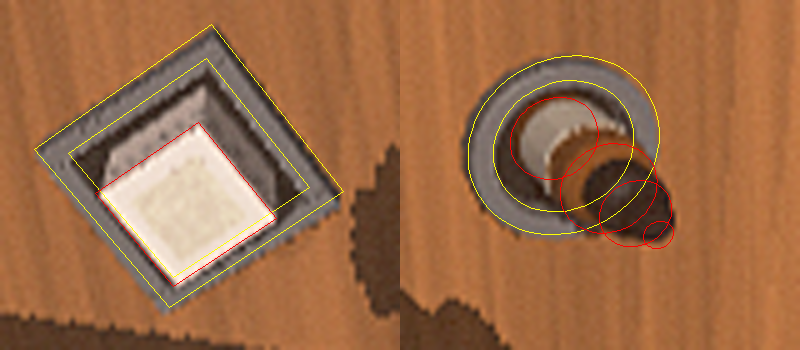

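The cover box matches its model at the tray centre. The dropper is upright and within about 4 mm of centre, and the pot and slide box are within about 3 mm, so I'm handing in.

```bash
python3 -c "
from plant import manip
print(manip.hand_in())"
```

```text
the job is handed in; nothing more can be done
None
```

The pot, dropper bottle, slide box and cover-slip box are each standing upright in their own tray and released, the eyepiece and mug were not touched, and the job was handed in after about 44 s of robot time (no verdict was returned).

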